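Set the catch pan under the injector and hold the tester lever at the set pointer

TASK

Get the injector on the green nozzle tester ready for its seat check: stand the empty steel pan with the black handle on the bench under the injector, its bowl centred under the nozzle, and let go of it. Then take the tester's hand lever, draw it towards you until the black gauge needle lies on the red set pointer, without running well past it, and finish while still holding it there: do not let go. Do not knock the injector, and leave the parts bowl, the spray can and the torque wrench where they are.

Things in the scene. Friction and masses are not known exactly. Their poses are not given: they have to be found in the camera images.
- pan: loose stainless catch pan, 240 g: round open bowl, 116 mm across the rim, 36 mm high, with one straight handle. Origin at the centre of the bowl's underside; z up; the handle points along the pan's own -x and is a black sleeve 64 mm long (86 to 150 mm from the bowl's centre), 16 mm wide and 13 mm thick, its middle line 31 mm above the bench
- pan_grip (a point): point to grip on the pan's handle: 115 mm from the bowl's centre along the pan's -x, 31 mm above the underside
- tester: fixed green nozzle tester. Origin on the bench under the pump body; x points away from the operator, y to the operator's left, z up. Dark base plate 16 mm thick, x -90 to 140, y -155 to 70 mm; pump body 85 x 80 mm, 185 mm high; gauge on top, to 260 mm; white reservoir behind. The injector hangs on an arm at its left (+y), the hand lever stands at its right (-y)
- injector: the injector, fixed upright in the tester's clamp with its nozzle down; 201 mm long, up to 31 mm across, plug at the top reaching 29 mm out to +y. Origin at the nozzle tip, z up. The clamp around it is 60 x 50 mm at 153 to 177 mm above the bench; a steel pipe comes to its far side
- nozzle_tip (a point): the tip of the nozzle, 105 mm above the bench, at x -30, y 165 mm of the tester; free bench lies below it, the base plate's edge is 95 mm away
- lever (a joint): angle of the hand lever in rad: 0 at rest, where it leans 0.15 rad past upright away from the operator; grows as the grip is pulled towards the operator (tester -x), stop at 0.8. A spring brings it back: about 4 N at the grip at rest, 10 to 13 N where the set pointer lies. Gauge needle angle = 5 x lever angle
- lever_pivot (a point): point on the lever's axis (parallel to the tester's y), at x 0, y -125, z 75 mm of the tester, in the plane in which the lever swings
- handle: the moving lever arm: steel rod 12 mm in diameter with a flat-sided black hand grip at its upper end, 26 mm wide (y) x 32 mm deep (x) x 95 mm long. Origin inside the grip, 25 mm below its top end, 235 mm from lever_pivot (307 mm above the bench at rest); its z points along the rod, away from the pivot; y is parallel to the tester's y
- needle (a joint): angle of the black gauge needle in rad, clockwise from the zero of the scale (lower left as the operator sees it); 0 at rest
- needle_tip (a point): tip of the black needle, 38 mm from the centre of the 100 mm gauge, whose white face is tilted 0.5 rad from level towards the operator; its x points along the needle from centre to tip, z out of the face
- marker (a joint): angle of the red set pointer on the same gauge in rad, same zero and sense as the needle; set somewhere between 1.8 and 2.7 and stays there
- marker_tip (a point): tip of the red set pointer, 38 mm from the gauge's centre, in the needle's plane; axes as for needle_tip
- parts_bowl: loose steel bowl without handle, 120 mm across and 40 mm high, holding two dark nuts; bystander. Origin at the centre of its underside
- spray_can: loose spray can, 64 mm in diameter, 190 mm high, upright; bystander. Origin at the centre of its underside
- torque_wrench: loose torque wrench, about 390 mm long, lying along its x; bystander. Origin on the bench under its middle
Not all that is in view belongs to the job. What is shaped like the pan but purple is not meant.

How it is judged:
On the way, in this order (a step that is already met when the one before it is completed fails the run):
1. the pan stands on the bench, bowl centred under the nozzle, let go (horizontal distance between pan and nozzle_tip below 0.025 m and height (world z) of pan below 0.004 m and angle between pan's own z axis and vertical below 0.06 rad and contact force between the fingers and pan below 0.2 N and linear speed of pan below 0.02 m/s), for 0.3 s.
2. the gripper holds the lever with the needle on the set pointer (angle between the x axis of needle_tip and the x axis of marker_tip, either way round below 0.12 rad and contact force between the fingers and handle above 3 N), for 1 s.
At the end, for the whole second after the job is handed in: The pan stands flat on the bench with its bowl's centre within 25 mm of the point under the nozzle tip, and the fingers hold the lever still (contact of more than 3 N) with the needle within 0.12 rad of the set pointer (all of step 2 and horizontal distance between pan and nozzle_tip below 0.025 m and height (world z) of pan below 0.004 m and angle between pan's own z axis and vertical below 0.06 rad and linear speed of pan below 0.02 m/s and velocity of joint lever between -0.05 and 0.05 rad/s); the arm keeps its last pose, push and grip.
It fails at once if the needle runs more than 0.3 rad past the set pointer (y of needle_tip in the frame of marker_tip below -0.0112 m).
It fails at once if the injector is knocked or pushed (more than 5 N) (contact force between injector and anything else above 5 N).
It fails at once if the parts bowl, the spray can or the torque wrench is moved by more than 25 mm (distance of any of parts_bowl, spray_can, torque_wrench from where it was at the start of the episode above 0.025 m).
It also fails if it takes over 64 s, if anything falls off the work surface, if the arm or the gripper's body presses on something with over 40 N, if the wrist force passes 120 N, or if a joint passes its speed limit or range.

ROBOT

A 6-joint arm with a two-finger parallel gripper is mounted at the origin on the work surface. World frame = base frame: x ahead of the robot, y to its left, z up, the work surface at z = 0. Lengths are in m, angles in rad, forces in N, time in s.
With the tool pointing down it reaches from about 0.35 to 0.8 m from the base axis. Payload 7.3 kg.
Tool frame: the origin (TCP) lies between the finger pads; the fingertips stand 25 mm ahead of it and the grasp point (between the pads) lies 6 mm ahead of it (r.tip_extent is the distance from the TCP to the fingertips, in m); z points along the fingers, y is the line along which they close (so a half turn about z gives the same grasp; the last joint's range is limited). The gripper opens to 85 mm and grips with 20 to 120 N. Pads are 22 mm wide; open, the fingers measure 114 mm over their backs; the gripper's body (76 mm by 85 mm) begins 54 mm behind the grasp point. The pads swing forward as they close: fully open they stand 13 mm farther back than shut.
Start: joints at [-1.364, 0.342, 1.524, -0, 1.275, -0.146], TCP at [0.181, -0.493, 0.256] pointing down, gripper open.
Joint ranges: [-2.53, 2.53], [-0.77, 2.02], [0.04, 2.7], [-1, 4.14], [0.28, 2.66], [-3.11, 3.11]. Speed limits (rad/s): [2.57, 2.57, 3.14, 3.14, 3.14, 3.14].

INTERFACE

Orientations are given as a unit quaternion [x, y, z, w].
In Python, from workcell import r, command_gripper, optics gives the robot as it stands. The module is installed in compiled form; this text tells all that it offers. Calls block until the motion is done:
- r.reach(position, orientation): joint-space move of the TCP to a pose.
- r.move_straight(position, orientation=None, speed=0.15, max_force=None): straight line of the TCP; orientation=None keeps the orientation; speed is the mean speed in m/s. With max_force (N) it stops when the force on the tool has changed by that much, and returns True; else False.
- r.movej(angles): joint-space move.
- command_gripper(opening, force=None): finger opening in m; force is the grip in N (None keeps the last); returns when the fingers have stopped.
- r.hold(seconds).
- r.solve_ik(position, orientation): joint angles nearest the present ones, or None.
- r.read_state(): the state.
- optics.get_image(name): name is "side" or "top"; returns (picture, depth): 480x640x3 uint8, red, green, blue; 480x640 float32, m along the optical axis (not along the pixel's ray), 0 where there is no reading.
- optics.camera_model(name): a dict with "K" (3x3 intrinsics, pixels), "R" (3x3) and "t" (3): a world point X has camera coordinates R X + t. Camera axes: x right, y down, z forward; pixel columns grow to the right and rows downward; lengths in m; the calibration is good to about 2 mm. A picture is of the moment at which its call begins. camera_model takes no time and is no camera call.
A pose or a line that the arm cannot do raises r.PlanningError and nothing moves.
- r.finish_job(): hands the job in; it is judged then, once.
The state is a dict: "time_s": time; "joint_positions": joint angles; "dq": joint speeds; "tau": joint torques, N m; "eef_pos": TCP position; "eef_rot": TCP orientation; "contact_force": force on the tool from outside, world axes, zero at the start; "torque": the same for the moment, N m; "grip_width": finger opening in m; "grip_force": force on a finger pad.
Only numpy, scipy, OpenCV 4.12 (cv2) and the standard library are available. Lean on these libraries where they do the work, as an engineer would, in place of code of your own. Each camera call takes 0.05 s, during which the arm holds its last target. There are 200 camera calls.

## Working session

There is one attempt and no reset: what is moved stays moved. The work goes in short steps, each a Python script; the robot and the scene stay as the last script left them, time stands still between calls to the robot, and variables do not carry over. Pictures are saved under pics/ and viewed, at most 10 in all, crops included, and the job is handed in when it is done.

```bash
mkdir -p pics; ls; python3 - <<'E'
from workcell import r, optics
import cv2, numpy as np
np.set_printoptions(precision=4,suppress=True)
for n in ("side","top"):
    im,d=optics.get_image(n); m=optics.camera_model(n)
    cv2.imwrite(f"pics/{n}0.png",im[:,:,::-1]); np.savez(f"{n}0.npz",im=im,d=d,**m)
    print(n,m["K"].tolist(),"cam pos",-m["R"].T@m["t"],"axis",m["R"][2], (d==0).mean())
s=r.read_state(); print(s["time_s"],s["eef_pos"],s["eef_rot"],s["contact_force"],r.tip_extent)
E
```

```text
pics
side [[466.50113138025466, 0.0, 323.06989539048504], [0.0, 466.50113138025466, 242.98011573471754], [0.0, 0.0, 1.0]] cam pos [-0.1605 -0.6931  1.2618] axis [ 0.4504  0.4818 -0.7517] 0.003974609375
top [[539.0717998481391, 0.0, 327.8373828635411], [0.0, 539.0717998481391, 231.46774426933746], [0.0, 0.0, 1.0]] cam pos [0.3041 0.0133 1.9455] axis [ 0.1061 -0.0001 -0.9944] 0.004176432291666666
0.1 [ 0.1813 -0.4923  0.2557] [ 0.9845  0.1755 -0.     -0.0007] [ 0.6322 -0.2304  0.339 ] 0.025
```

View pics/side0.png

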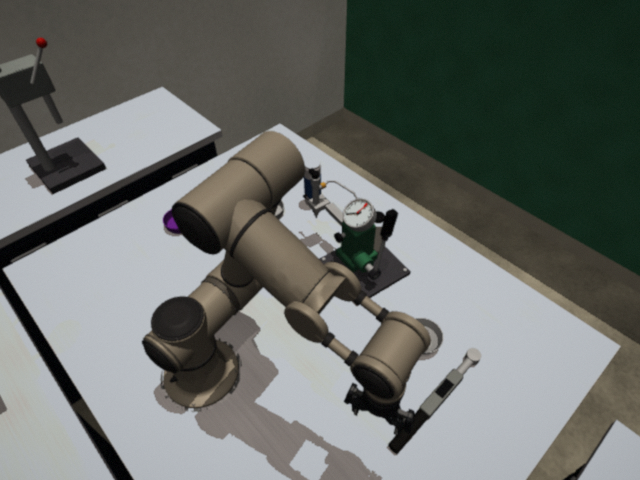

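View pics/top0.png

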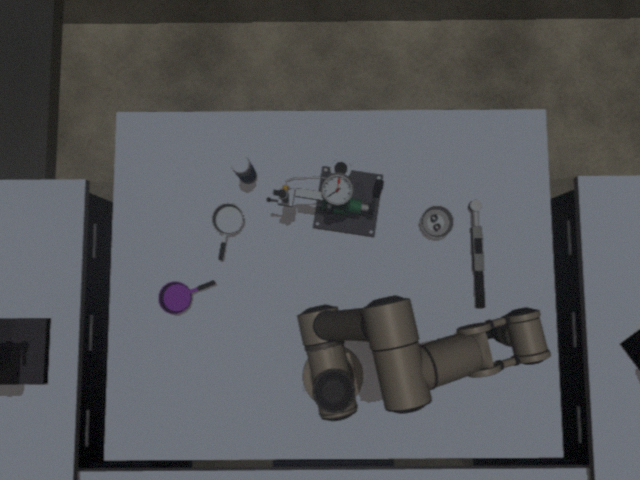

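The side view has the arm over the pan, which the top view shows at about (228,220) with its black handle end near (222,252). Candidates in the top view:
- steel pan with black handle at (228,220): this one
- purple pan at (176,297): decoy
- parts bowl with nuts at (436,222): bystander

The tester gauge is at (338,189), the lever grip at (378,187) and the injector at about (284,193). I'll swing the arm clear so the side camera sees everything.

```bash
cat > h.py <<'E'
import numpy as np, cv2
from workcell import r, command_gripper, optics
from scipy.spatial.transform import Rotation as Rot
np.set_printoptions(precision=4,suppress=True)
M={n:optics.camera_model(n) for n in("side","top")}
def cam(n): return -M[n]["R"].T@M[n]["t"]
def ray(n,uv):
    uv=np.atleast_2d(uv).astype(float)
    d=np.c_[uv,np.ones(len(uv))]@np.linalg.inv(M[n]["K"]).T@M[n]["R"]
    return d
def plane(n,uv,z):
    d=ray(n,uv); c=cam(n); return c+d*((z-c[2])/d[:,2])[:,None]
def proj(n,X):
    p=(np.atleast_2d(X)@M[n]["R"].T+M[n]["t"])@M[n]["K"].T; return p[:,:2]/p[:,2:]
def tri(a,b):  # pixel in top, pixel in side -> point, miss distance
    c1,c2=cam("top"),cam("side"); d1,d2=ray("top",a)[0],ray("side",b)[0]
    s=np.linalg.lstsq(np.c_[d1,-d2],c2-c1,rcond=None)[0]
    p,q=c1+s[0]*d1,c2+s[1]*d2; return (p+q)/2,np.linalg.norm(p-q)
def cloud(n,d):
    v,u=np.mgrid[:480,:640]; X=np.stack([u,v,np.ones_like(u)],-1)@np.linalg.inv(M[n]["K"]).T*d[...,None]
    return (X-M[n]["t"])@M[n]["R"]
def snap(tag):
    o={}
    for n in("top","side"):
        im,d=optics.get_image(n); o[n]=(im,d); np.savez(f"{n}{tag}.npz",im=im,d=d); cv2.imwrite(f"pics/{n}{tag}.png",im[:,:,::-1])
    return o
E
python3 - <<'E'
from h import *
q=r.read_state()["joint_positions"]; q=np.array(q); q[0]=-2.2; r.movej(q)
o=snap(1)
print(r.read_state()["time_s"],r.read_state()["eef_pos"])
t=o["top"][0][130:330,150:400]; s=o["side"][0][140:320,150:430]
t=cv2.resize(t,None,fx=3,fy=3,interpolation=cv2.INTER_CUBIC);s=cv2.resize(s,None,fx=2.8,fy=2.8,interpolation=cv2.INTER_CUBIC)
g=lambda a:np.clip(a*1.6,0,255).astype('uint8')
cv2.imwrite("pics/tc1.png",g(t)[:,:,::-1]);cv2.imwrite("pics/sc1.png",g(s)[:,:,::-1])
E
```

```text
1.7667 [-0.2427 -0.4651  0.2558]
```

View pics/tc1.png

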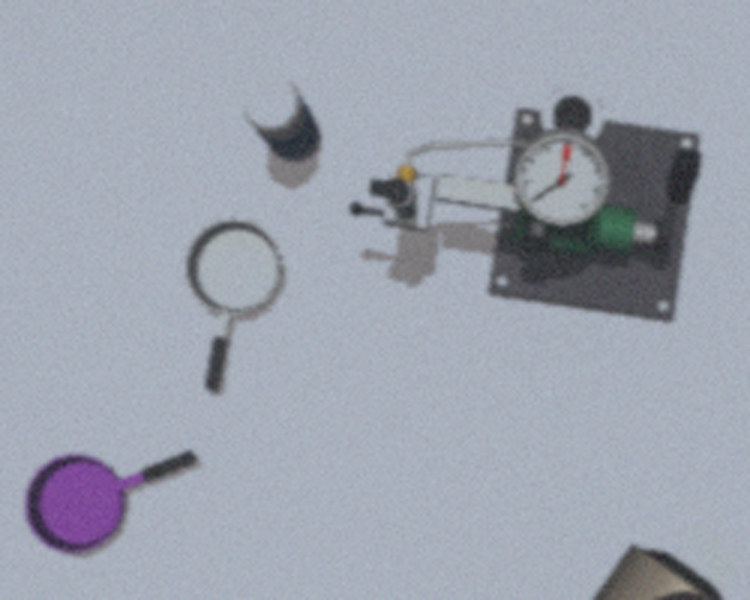

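View pics/sc1.png

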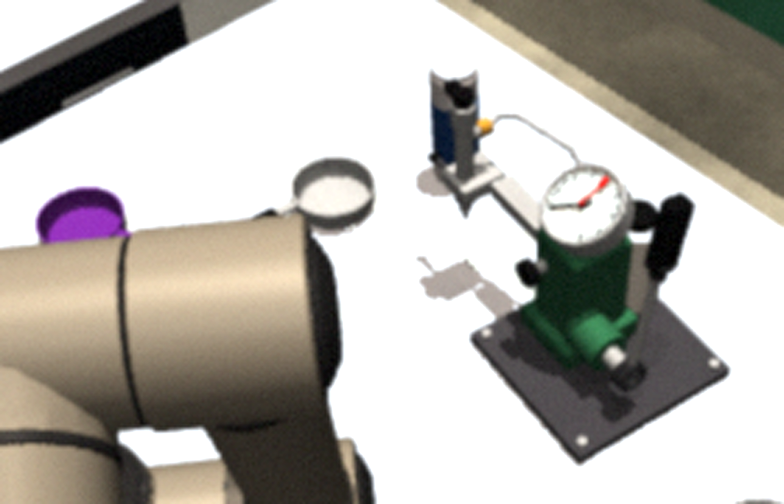

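The top crop shows the steel pan's bowl at crop (236,270), its black handle from (218,340) to (214,390), the decoy in purple, four base-plate screws, needle pointing lower left and red pointer at about 12 o'clock. The side crop shows the pan bowl at (333,195), its handle hidden behind the arm, and the nozzle tip at (465,212). Measuring now.

```bash
cat > meas.py <<'E'
from h import *
T=np.load("top1.npz");S=np.load("side1.npz")
f=lambda x,y:np.array([150+(x+.5)/3-.5,130+(y+.5)/3-.5]); fs=lambda x,y:np.array([150+(x+.5)/2.8-.5,140+(y+.5)/2.8-.5])
C=cloud("top",T["d"]);CS=cloud("side",S["d"])
# pan handle: dark blob
g=T["im"].max(2); 
def blob(u0,u1,v0,v1,th):
    m=np.zeros_like(g);m[v0:v1,u0:u1]=(g[v0:v1,u0:u1]<th)*255
    n,l,st,c=cv2.connectedComponentsWithStats(m); k=1+st[1:,4].argmax(); return l==k,st[k]
m,st=blob(214,230,240,264,80); print("handle px",st,"z by depth",np.median(C[m][:,2]))
uv=np.argwhere(m)[:,::-1]; c0=uv.mean(0); print("handle c",c0, plane("top",c0,.0375),"near/far rows",uv[:,1].min(),uv[:,1].max())
# rim: bright bowl vs table by depth (rim height) in top
for n,CC,box in(("top",C,(210,250,198,242)),("side",CS,(252,286,194,226))):
    sub=CC[box[2]:box[3],box[0]:box[1]]; mm=(sub[...,2]>.02)&(sub[...,2]<.06); p=sub[mm]
    A=np.c_[2*p[:,:2],np.ones(len(p))]; print(n,"pts z>.02",len(p),"zmax",np.percentile(p[:,2],98))
# plate screws
P=[plane("top",f(*c),.018)[0] for c in((528,119),(686,143),(502,281),(663,306))]
print("screws",np.array(P)[:,:2]); P=np.array(P)
ex=(P[0]-P[2]+P[1]-P[3])[:2]; ey=(P[0]-P[1]+P[2]-P[3])[:2]
yaw1=np.arctan2(ex[1],ex[0]);yaw2=np.arctan2(-ey[0],ey[1]); print("yaw",yaw1,yaw2,"spac",np.linalg.norm(ex)/2,np.linalg.norm(ey)/2)
yaw=(yaw1*.6+yaw2*.4) ; R=np.array([[np.cos(yaw),-np.sin(yaw)],[np.sin(yaw),np.cos(yaw)]])
o=P.mean(0)[:2]-R@[.025,-.0425]; print("tester",o,yaw)
for nm,q,z in(("nozzle",[-.03,.165],.105),("pivot",[0,-.125],.075),("grip0",[.235*np.sin(.15),-.125],.307)):
    w=np.r_[o+R@q,z]; print(nm,w,"top px",proj("top",w),"side px",proj("side",w),"side crop",(proj("side",w)-[150,140]+.5)*2.8)
print("nozzle from side pic",plane("side",fs(465,212),.105))
# grip: dark blob in top / depth
m=(C[...,2]>.25)&(C[...,2]<.36)&(np.abs(C[...,1]-(o+R@[0,-.125])[1])<.03)&(np.abs(C[...,0]-o[0])<.1); print("grip pts",m.sum(),C[m].mean(0),C[m][:,2].max())
sel=np.zeros_like(m); sel[130:330,150:340]=1
can=(C[...,2]>.17)&(C[...,2]<.21)&sel&(np.arange(640)<265); print("can",C[can].mean(0),can.sum())
E
python3 meas.py
```

```text
handle px [219 242   8  19 101] z by depth 0.03446612429073215
handle c [222.1782 250.8416] [[0.441  0.3882 0.0375]] near/far rows 242 260
top pts z>.02 204 zmax 0.042996776424386
side pts z>.02 243 zmax 0.041676265574383135
screws [[ 0.7373  0.0195]
 [ 0.7064 -0.1717]
 [ 0.5394  0.0519]
 [ 0.508  -0.1409]]
yaw -0.1582438353687616 -0.1608305643778353 spac 0.20061760413453358 0.19454752236511447
tester [ 0.6048 -0.0144] -0.1592785269723911
nozzle [0.6014 0.1533 0.105 ] top px [[287.0499 202.6674]] side px [[316.6894 216.276 ]] side crop [[468.1303 214.9727]]
pivot [ 0.585  -0.1378  0.075 ] top px [[370.7251 208.1101]] side px [[374.83   272.3027]] side crop [[630.924  371.8474]]
grip0 [ 0.6197 -0.1434  0.307 ] top px [[378.2689 185.7532]] side px [[390.8886 217.1224]] side crop [[675.888  217.3427]]
nozzle from side pic [[0.6019 0.1587 0.105 ]]
grip pts 156 [ 0.6127 -0.1393  0.3104] 0.3405750091861388
can [0.7171 0.3035 0.1886] 286
```

```bash
cat >> h.py <<'E'
def down(a): # tool down, tool x along angle a
    x=np.array([np.cos(a),np.sin(a),0]);z=np.array([0,0,-1.]);return Rot.from_matrix(np.c_[x,np.cross(z,x),z]).as_quat()
E
cat > pan.py <<'E'
from h import *
def ring(n,d,box,zlo):
    P=cloud(n,d); m=np.zeros((480,640),'uint8'); u0,u1,v0,v1=box
    s=P[v0:v1,u0:u1,2]; m[v0:v1,u0:u1]=((s>zlo)&(s<.07))*255
    n_,l,st,c=cv2.connectedComponentsWithStats(m); k=1+st[1:,4].argmax()
    hull=cv2.convexHull(np.argwhere(l==k)[:,::-1].astype(np.int32)); return cv2.fitEllipse(hull)
E
python3 - <<'E'
from pan import *
T=np.load("top1.npz");S=np.load("side1.npz")
et=ring("top",T["d"],(208,250,200,236),.022);es=ring("side",S["d"],(252,286,194,224),.022)
print(et,es); p,miss=tri(et[0],es[0]); print("rim centre",p,miss, "top diam",et[1][1]/539*(1.945-.036))
pc=plane("top",et[0],.036)[0]; hc=plane("top",[222.18,250.84],.0345)[0]
d=hc-pc; print("pan",pc,"handle c dist",np.hypot(*d[:2]),"th",np.arctan2(d[1],d[0]))
th=np.arctan2(d[1],d[0]); g=pc[:2]+.115*np.array([np.cos(th),np.sin(th)])
noz=np.array([.6016,.155])
for a in(th,th+np.pi):
    print(a,[r.solve_ik(np.r_[g,z],down(a)) for z in(.037,.45)])
    for thp in (2.6,2.9,-3.1,-2.9):
        gp=noz+.115*np.array([np.cos(thp),np.sin(thp)]); print(thp,gp,r.solve_ik(np.r_[gp,.04],down(a-th+thp)))
E
```

```text
((226.9499969482422, 218.5677947998047), (31.96736717224121, 32.452247619628906), 28.811391830444336) ((267.92919921875, 207.22775268554688), (23.94479751586914, 33.261844635009766), 74.84978485107422)
rim centre [0.557  0.377  0.0208] 0.0035610723121300906 top diam 0.11493755233000294
pan [0.5565 0.3731 0.036 ] handle c dist 0.11633882097023887 th 3.0064152263657515
3.0064152263657515 [array([ 0.5905,  0.7032,  1.5809, -0.    ,  0.8576, -0.8451]), array([ 0.5905,  0.4174,  0.8928, -0.    ,  1.8314, -0.8451])]
2.6 [0.5031 0.2143] [ 0.2625  0.6431  1.7053 -0.      0.7931 -0.7667]
2.9 [0.4899 0.1825] [ 0.2099  0.6128  1.7745 -0.      0.7543 -1.1193]
-3.1 [0.4867 0.1502] [ 0.1488  0.5962  1.8126 -0.      0.7328 -1.4636]
-2.9 [0.4899 0.1275] [ 0.1031  0.5924  1.8213 -0.      0.7279 -1.7093]
6.148007879955545 [array([ 0.5905,  0.7032,  1.5809, -0.    ,  0.8576,  2.2965]), array([ 0.5905,  0.4174,  0.8928, -0.    ,  1.8314,  2.2965])]
2.6 [0.5031 0.2143] [ 0.2625  0.6431  1.7053 -0.      0.7931  2.3749]
2.9 [0.4899 0.1825] [ 0.2099  0.6128  1.7745 -0.      0.7543  2.0223]
-3.1 [0.4867 0.1502] [ 0.1488  0.5962  1.8126 -0.      0.7328  1.678 ]
-2.9 [0.4899 0.1275] [ 0.1031  0.5924  1.8213 -0.      0.7279  1.4323]
```

```bash
python3 - <<'E'
from pan import *
th=3.0064; pc=np.array([.5567,.374]); g=pc+.115*np.array([np.cos(th),np.sin(th)]); Q=down(th)
qh=np.array(r.solve_ik(np.r_[g,.45],Q)); q1=qh.copy(); q1[0]=-2.2
r.movej(q1); r.movej(qh); command_gripper(.05)
r.reach(np.r_[g,.10],Q)
print("hit",r.move_straight(np.r_[g,.037],speed=.1,max_force=8)); s=r.read_state(); print(s["eef_pos"],s["contact_force"],s["time_s"])
command_gripper(0.0,100); s=r.read_state(); print("grip",s["grip_width"],s["grip_force"])
r.move_straight(np.r_[g,.057],speed=.06); r.hold(.2)
s=r.read_state(); print(s["eef_pos"],s["contact_force"],s["torque"],s["grip_width"],s["time_s"])
o=snap(2)
et=ring("top",o["top"][1],(208,245,198,234),.03); print(et,plane("top",et[0],.056))
a=o["top"][0][180:330,180:330];b=o["side"][0][150:290,230:390]
z=lambda x:cv2.resize(np.clip(x*1.4,0,255).astype('uint8'),(400,400),interpolation=cv2.INTER_CUBIC)
cv2.imwrite("pics/c2.png",np.hstack([z(a),z(b)])[:,:,::-1])
E
```

```text
hit False
[0.4432 0.3898 0.0375] [-0.1038 -0.0567  0.2577] 9.1667
grip 0.014105387036631882 97.37966537475586
[0.4425 0.3893 0.0566] [-0.2588 -0.3804 -3.261 ] [0.0821 0.2186 0.0139] 0.014219349880072934 10.2583
((226.1566619873047, 217.74501037597656), (31.648435592651367, 32.46403503417969), 119.15382385253906) [[0.5568 0.3722 0.056 ]]
```

View pics/c2.png

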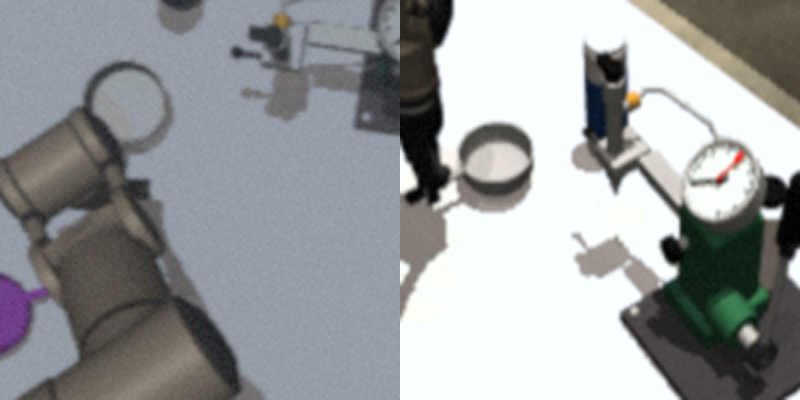

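The pan is held and level, 20 mm up, with its bowl at side crop (495,160). The nozzle tip at (616,190) matches the prediction from the base plate. Moving the pan under it.

```bash
python3 - <<'E'
from pan import *
noz=np.array([.6014,.1540]); thp=2.9; gp=noz+.1156*np.array([np.cos(thp),np.sin(thp)]); Q=down(thp+ (3.0064-2.9931))
print(r.move_straight(np.r_[gp,.057],Q,speed=.12,max_force=25)); 
print(r.move_straight(np.r_[gp,.0372],Q,speed=.04,max_force=6)); s=r.read_state(); print(s["eef_pos"],s["contact_force"])
command_gripper(.05); r.hold(.2); print("rel",r.read_state()["grip_width"])
r.move_straight(np.r_[gp,.13],speed=.12)
r.reach(np.r_[gp-[.03,-.0],.42],Q); s=r.read_state(); print(s["eef_pos"],s["time_s"])
o=snap(3)
print(ring("side",o["side"][1],(290,345,210,262),.022)); 
a=o["top"][0][170:290,230:390];b=o["side"][0][170:290,240:400]
z=lambda x:cv2.resize(np.clip(x*1.4,0,255).astype('uint8'),(400,300),interpolation=cv2.INTER_CUBIC)
cv2.imwrite("pics/c3.png",np.hstack([z(a),z(b)])[:,:,::-1])
E
```

```text
False
True
[0.4885 0.1818 0.0372] [-0.7572 -0.6044  5.9273]
rel 0.04980685609656945
[0.4591 0.1816 0.4181] 15.4583
((311.0588073730469, 233.7911834716797), (27.099666595458984, 45.384918212890625), 72.37964630126953)
```

View pics/c3.png

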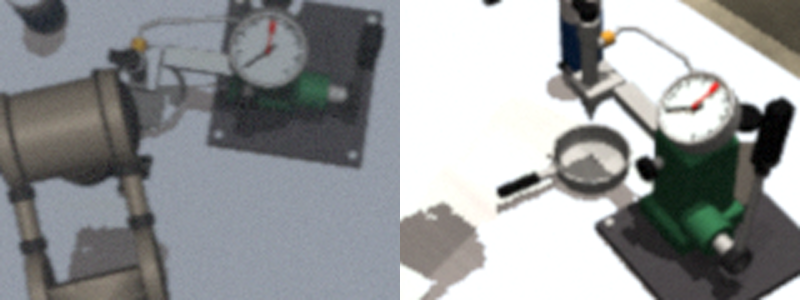

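The pan is let go under the nozzle: side crop bowl at (592,158), nozzle tip above it at (591,115). Next I check its centring numerically, read the gauge in both views, locate the grip and test IK for pulling the lever.

```bash
cat > gauge.py <<'E'
from h import *
yaw=-.1593; ex=np.array([np.cos(yaw),np.sin(yaw),0]); ey=np.array([-np.sin(yaw),np.cos(yaw),0]); ez=np.array([0,0,1.])
O=np.array([.6048,-.0144,0]); piv=O-.125*ey+.075*ez
nrm=-np.sin(.5)*ex+np.cos(.5)*ez; up=np.cos(.5)*ex+np.sin(.5)*ez; right=-ey
def face(n,im,c0,rad=22):
    g=im.min(2); m=np.zeros_like(g); u,v=np.round(c0).astype(int); w=g[v-rad:v+rad,u-rad:u+rad]
    m[v-rad:v+rad,u-rad:u+rad]=(w>cv2.threshold(w,0,255,cv2.THRESH_OTSU)[0])*255
    k,l,st,c=cv2.connectedComponentsWithStats(m); i=l[v-3:v+4,u-3:u+4]; 
    j=np.bincount(i[i>0]).argmax(); h=cv2.convexHull(np.argwhere(l==j)[:,::-1].astype(np.int32)); return cv2.fitEllipse(h)
A=np.arange(-np.pi,np.pi,.02)
def profile(n,im,c):  # A: clockwise from 'up' as operator sees
    im=cv2.GaussianBlur(im,(0,0),.6).astype(np.float32); P=[]
    for rr in np.arange(.014,.036,.002):
        X=c+rr*(np.cos(A)[:,None]*up+np.sin(A)[:,None]*right); p=proj(n,X).astype(np.float32)
        P.append(cv2.remap(im,p[:,:1],p[:,1:],cv2.INTER_LINEAR)[:,0])
    P=np.array(P); red=(P[...,0]-P[...,1:].mean(-1)).mean(0); dark=-P[...,0].mean(0)  # red channel: red pointer stays bright, black dark
    def peak(s):
        s=s-np.median(s); k=s.argmax(); w=np.clip(np.roll(s,len(s)//2-k)-.4*s.max(),0,None); return A[k]+(w@(np.arange(len(s))-len(s)//2))/w.sum()*.02, s.max()
    return peak(red),peak(dark)
def arc(th): ph=.15-th; return piv+.235*(np.sin(ph)*ex+np.cos(ph)*ez)
def pose(th,b0):  # TCP pose holding the grip at lever angle th, tool pitched b0+th ahead of straight down
    b=b0+th; z=np.sin(b)*ex-np.cos(b)*ez; y=ey; x=np.cross(y,z)
    return arc(th)-.006*z, x,y,z
E
python3 - <<'E'
from gauge import *
T=np.load("top3.npz");S=np.load("side3.npz")
print("rim c expected side px",proj("side",[.6014,.154,.036]), "nozzle",proj("side",[.6014,.1535,.105]))
et=face("top",T["im"],(337,190));es=face("side",S["im"],(359,213),20); print(et,es)
c,miss=tri(et[0],es[0]); print("gauge c",c,miss,"tester",(c-O)@ex,(c-O)@ey)
np.save("gc.npy",c)
for tag in(1,3):
  for n in("top","side"):
    im=np.load(f"{n}{tag}.npz")["im"]
    print(tag,n,profile(n,im,c))
# grip: dark blob both views
g=T["im"].max(2); 
def blob(im,c,w):
    g=im.max(2); m=np.zeros_like(g);u,v=c; m[v-w:v+w,u-w:u+w]=(g[v-w:v+w,u-w:u+w]<60)*255
    k,l,st,cc=cv2.connectedComponentsWithStats(m); i=1+st[1:,4].argmax(); return st[i],cc[i]
bt,ct=blob(T["im"],(378,187),12); bs,cs=blob(S["im"],(390,224),14); print(bt,ct,bs,cs,tri(ct,cs))
mid=piv+.2125*(np.sin(.15)*ex+np.cos(.15)*ez); print("grip middle pred",mid,proj("top",mid),proj("side",mid))
for b0 in(-.15,.1,.3,.5):
  for fl in(1,-1):
    o=[]
    for th in(0,.3,.54):
        p,x,y,z=pose(th,b0); q=Rot.from_matrix(np.c_[fl*x,fl*y,z]).as_quat(); o.append(r.solve_ik(p,q))
    print(b0,fl,o)
E
```

```text
rim c expected side px [[316.8407 229.6903]] nozzle [[316.6515 216.2424]]
((320.3969421386719, 187.32171630859375), (38.415828704833984, 64.4046401977539), 96.31769561767578) ((357.23638916015625, 203.83108520507812), (42.118473052978516, 47.43830871582031), 45.26611328125)
gauge c [0.6431 0.0267 0.2229] 0.02917669549760508 tester 0.03133180733707359 0.046681038299911486
1 top ((np.float64(0.8052989678414488), np.float32(4.72603)), (np.float64(-0.29436193356078455), np.float32(35.325726)))
1 side ((np.float64(1.6308522836144979), np.float32(18.72088)), (np.float64(0.011196629801793423), np.float32(31.354225)))
3 top ((np.float64(1.0213408879411103), np.float32(4.97017)), (np.float64(-0.23979225358502906), np.float32(36.049454)))
3 side ((np.float64(1.6250727634128137), np.float32(18.775036)), (np.float64(0.006988759763473601), np.float32(32.025925)))
[366 175  17  24 349] [372.9656 186.788 ] [376 210  21  28 385] [386.2416 222.3481] (array([ 0.6222, -0.1292,  0.2731]), np.float64(0.0020394060222974487))
grip middle pred [ 0.6163 -0.1429  0.2851] [[377.4747 188.147 ]] [[389.1929 222.9
[... 881 characters left out ...]
  0.1057,  1.821 ,  0.2778,  0.6548, -2.0435]), array([-0.5699, -0.0274,  2.1547,  0.9645,  0.3701, -2.7849])]
0.3 -1 [array([-0.3777,  0.3575,  1.3788,  0.0715,  1.1131,  1.3302]), array([-0.4596,  0.1057,  1.821 ,  0.2778,  0.6548,  1.0981]), array([-0.5699, -0.0274,  2.1547,  0.9645,  0.3701,  0.3567])]
0.5 1 [array([-0.4017,  0.2707,  1.5666,  0.1576,  0.8228, -1.8922]), array([-0.4978,  0.0623,  1.9855,  0.6578,  0.4002, -2.4297]), array([-0.6253, -0.0075,  2.3077,  1.9085,  0.4232,  2.5247])]
0.5 -1 [array([-0.4017,  0.2707,  1.5666,  0.1576,  0.8228,  1.2494]), array([-0.4978,  0.0623,  1.9855,  0.6578,  0.4002,  0.7119]), array([-0.6253, -0.0075,  2.3077,  1.9085,  0.4232, -0.6169])]
```

```bash
python3 - <<'E'
from gauge import *
c,miss=tri((337.4,189.5),(358.6,213.1)); print("hand gauge c",c,miss,"tester",(c-O)@ex,(c-O)@ey)
for n in("top","side"):
    C=cloud(n,np.load(n+"3.npz")["d"]); t=np.stack([(C-O)@ex,(C-O)@ey,C[...,2]],-1)
    m=(t[...,2]>.19)&(t[...,2]<.275)&(abs(t[...,1])<.06)&(abs(t[...,0])<.07)
    h=((C-c)@nrm); m&=abs(h)<.015
    p=t[m]; print(n,m.sum(),"mean",p.mean(0),"lo",np.percentile(p,2,0),"hi",np.percentile(p,98,0),"h",np.median(h[m]))
    w=(np.load(n+"3.npz")["im"].min(2)>100)&m; uv=np.argwhere(m)[:,::-1].astype(np.int32); e=cv2.fitEllipse(cv2.convexHull(uv)); print(e)
    print(n,[profile(n,np.load(f"{n}{k}.npz")["im"],c) for k in(0,1,3)][-2:])
E
```

```text
hand gauge c [ 0.6229 -0.0185  0.2305] 0.0003852219807970072 tester 0.018496307405255576 -0.0011946127220753143
top 774 mean [0.0204 0.0016 0.2352] lo [-0.0232 -0.0441  0.2112] hi [0.0631 0.0473 0.2614] h 0.003642207841168412
((335.7768859863281, 187.96197509765625), (31.02569580078125, 34.69812774658203), 124.23693084716797)
top [((np.float64(-0.03552675781491117), np.float32(36.09313)), (np.float64(-2.328743405135727), np.float32(27.073334))), ((np.float64(-0.034487635246937376), np.float32(36.327282)), (np.float64(-2.3354360003459225), np.float32(27.567291)))]
side 807 mean [ 0.0174 -0.0038  0.2334] lo [-0.0238 -0.0497  0.209 ] hi [0.0558 0.0463 0.2586] h 0.003478441175733849
((358.857177734375, 212.14418029785156), (31.688743591308594, 36.104644775390625), 175.8543243408203)
side [((np.float64(-0.22297592011980347), np.float32(65.58292)), (np.float64(-2.2914440676893215), np.float32(72.91495))), ((np.float64(-0.22148639818717689), np.float32(66.583984)), (np.float64(-2.29186142614931), np.float32(75.282394)))]
```

```bash
cat >> gauge.py <<'E'
GC=O+.0187*ex-.0005*ey+.232*ez
def lines(n,im):
    v,u=np.mgrid[:480,:640]; c=proj(n,GC)[0]; m=np.hypot(u-c[0],v-c[1])<22; uv=np.c_[u[m],v[m]]
    d=ray(n,uv); k=cam(n); X=k+d*(((GC-k)@nrm)/(d@nrm))[:,None]; a=np.c_[(X-GC)@right,(X-GC)@up]; col=im[m].astype(float)
    rad=np.hypot(*a.T); red=np.clip(col[:,0]-col[:,1:].mean(1)-15,0,None)*(rad<.04)
    inn=rad<.031; lvl=np.percentile(col[inn].max(1),60); dark=np.clip(lvl*.75-col.max(1),0,None)*inn*(red<8)
    out=[]
    for w in(red,dark):
        mu=np.average(a,axis=0,weights=w); C=np.cov(a.T,aweights=w); e=np.linalg.eigh(C)[1][:,1]; e=e*np.sign(e@mu); out.append((np.arctan2(e[0],e[1]),mu*1000))
    return out
def ori(x,y,z,fl=1): return Rot.from_matrix(np.c_[fl*x,fl*y,z]).as_quat()
E
python3 - <<'E'
from gauge import *
for n in("top","side"):
    im=np.mean([np.load(f"{n}{k}.npz")["im"] for k in((1,3))],0); print(n,lines(n,im))
print("grip mid tri",tri((377.8,188.5),(389.5,224.1)))
B0=.1; p,x,y,z=pose(0,B0); Q=ori(x,y,z,-1)
command_gripper(.06)
r.reach(p-.15*z,Q); s=r.read_state(); print(s["eef_pos"],s["contact_force"])
print("hit",r.move_straight(p,Q,speed=.1,max_force=8)); 
command_gripper(0,25); s=r.read_state(); print(s["eef_pos"],p,s["contact_force"],s["grip_width"],s["grip_force"],s["time_s"])
o=snap(4); a=o["top"][0][150:270,270:430];b=o["side"][0][150:270,300:460]
zz=lambda x:cv2.resize(np.clip(x*1.4,0,255).astype('uint8'),(400,300),interpolation=cv2.INTER_CUBIC)
cv2.imwrite("pics/c4.png",np.hstack([zz(a),zz(b)])[:,:,::-1])
E
```

```text
top [(np.float64(0.03843253616671696), array([-0.2844, 25.0921])), (np.float64(-2.353181941803899), array([-6.0625, -7.3892]))]
side [(np.float64(6.986450942076972e-05), array([-4.7949, 21.519 ])), (np.float64(-2.418158032425002), array([-6.9427, -7.7265]))]
grip mid tri (array([ 0.6161, -0.1444,  0.2814]), np.float64(0.000529726715197212))
[ 0.6043 -0.1405  0.4626] [-0.3122 -0.7806  0.1564]
hit False
[ 0.6192 -0.143   0.3137] [ 0.6191 -0.1433  0.3133] [-0.6054  2.3022  1.927 ] 0.025545647220412405 26.84766411781311 20.0
```

View pics/c4.png

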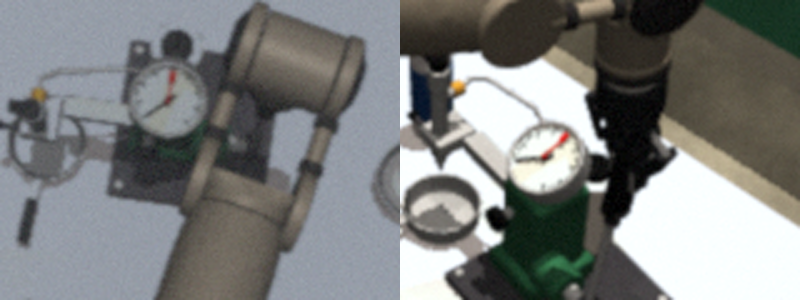

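The grip is between the pads (width 25.5 mm), and the gauge is visible in both views. Line fits put the red pointer at about 2.39 rad, so the lever has to reach about 0.475. I'll pull to 0.36 first and compare there.

```bash
cat >> gauge.py <<'E'
def pull(a,b,B0=.1,step=.06,speed=.05):
    for t in np.linspace(a,b,max(1,int(np.ceil(abs(b-a)/step)))+1)[1:]:
        p,x,y,z=pose(t,B0); r.move_straight(p,ori(x,y,z,-1),speed=speed)
def report(tag,k=3):
    s=r.read_state(); print("t",s["time_s"],"F",s["contact_force"],"along ex",s["contact_force"]@ex,"w",s["grip_width"],"gf",s["grip_force"],"pos",s["eef_pos"])
    gp=s["eef_pos"]+.006*Rot.from_quat(s["eef_rot"]).as_matrix()[:,2]-piv; print("lever by arm",.15-np.arctan2(gp@ex,gp[2]),"radius",np.linalg.norm([gp@ex,gp[2]]))
    for n in("top","side"):
        im=np.mean([optics.get_image(n)[0] for _ in range(k)],0); np.save(f"{n}{tag}.npy",im)
        (m,_),(d,_)=lines(n,im); print(n,"marker",m,"needle",d,"needle-marker",d-m)
E
python3 - <<'E'
from gauge import *
command_gripper(0,80); report("g0",2)
pull(0,.36); r.hold(.2); report("g1")
E
```

```text
t 20.3167 F [0.5971 2.9642 5.2937] along ex 0.11928589568927776 w 0.02522033091190393 gf 78.87677907943726 pos [ 0.6192 -0.143   0.3138]
lever by arm -0.00016282263695807653 radius 0.23551743341925566
top marker 0.037572668360787514 needle -2.362230889062285 needle-marker -2.3998035574230725
side marker 0.0011027191500395292 needle -2.414804548488469 needle-marker -2.4159072676385085
t 23.3667 F [7.3951 4.8129 6.679 ] along ex 6.538040201451676 w 0.02524864280277159 gf 79.0313994884491 pos [ 0.536  -0.1298  0.3118]
lever by arm 0.3498968448628022 radius 0.23618019136903762
top marker 0.0425471580418062 needle -0.6030166940061645 needle-marker -0.6455638520479707Traceback (most recent call last):
  File "<stdin>", line 3, in <module>
  File "gauge.py", line 43, in report
    (m,_),(d,_)=lines(n,im); print(n,"marker",m,"needle",d,"needle-marker",d-m)
                ~~~~~^^^^^^
  File "gauge.py", line 32, in lines
    mu=np.average(a,axis=0,weights=w); C=np.cov(a.T,aweights=w); e=np.linalg.eigh(C)[1][:,1]; e=e*np.sign(e@mu); out.append((np.arctan2(e[0],e[1]),mu*1000))
    raise ZeroDivisionError(
        "Weights sum to zero, can't be normalized")
ZeroDivisionError: Weights sum to zero, can't be normalized
```

```bash
sed -i 's/for n in("top","side"):\n        im=np.mean/&/; s/^    for n in("top","side"):$/    for n in("top",):/' gauge.py; python3 - <<'E'
from gauge import *
pull(.36,.45,step=.045,speed=.04); r.hold(.2); report("g2")
im=np.load("topg2.npy"); cv2.imwrite("pics/g2.png",cv2.resize(np.clip(im[160:220,300:380]*1.5,0,255).astype('uint8'),(640,480),interpolation=cv2.INTER_CUBIC)[:,:,::-1])
E
```

```text
t 24.8667 F [6.6726 7.0052 8.7207] along ex 5.476940920453898 w 0.025320616506101176 gf 79.27788734436035 pos [ 0.5154 -0.1265  0.3066]
lever by arm 0.438709737278717 radius 0.23632104649126576
top marker 0.024624258541044212 needle -0.18660790820006018 needle-marker -0.2112321667411044
```

View pics/g2.png

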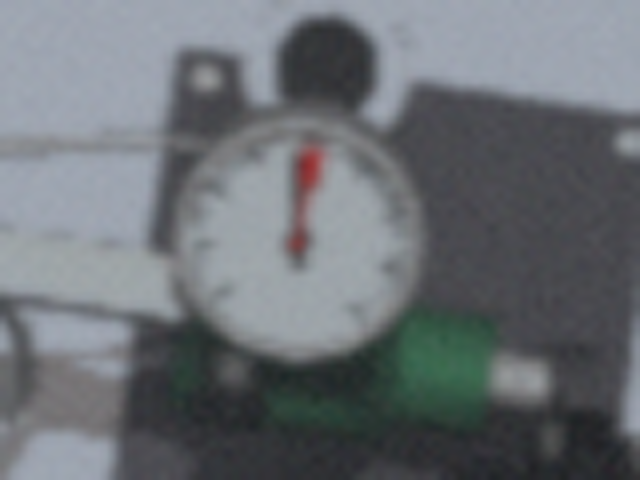

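The needle lies just left of the red pointer (at (300,180) against (312,165)), about 0.2 rad short. One last small step of 0.04 rad.

```bash
python3 - <<'E'
from gauge import *
pull(.45,.489,step=.02,speed=.02); r.hold(.4); report("g3",4)
(m,_),=lines("top",np.load("topg3.npy"))[:1]
im=np.load("topg3.npy"); cv2.imwrite("pics/g3.png",cv2.resize(np.clip(im[160:220,300:380]*1.5,0,255).astype('uint8'),(640,480),interpolation=cv2.INTER_CUBIC)[:,:,::-1])
i2,d=optics.get_image("side"); print("pan visible?"); print(r.read_state()["dq"])
E
```

```text
t 26.1833 F [6.9065 7.2244 9.8393] along ex 5.673097015626521 w 0.025377803333259813 gf 79.40935850143433 pos [ 0.5067 -0.1251  0.3039]
lever by arm 0.476970673684312 radius 0.23642723191406997
top marker 0.028995135153668954 needle -2.8364431625806628 needle-marker -2.8654382977343316
pan visible?
[ 0.0009 -0.0011  0.     -0.0003  0.0005  0.    ]
```

View pics/g3.png

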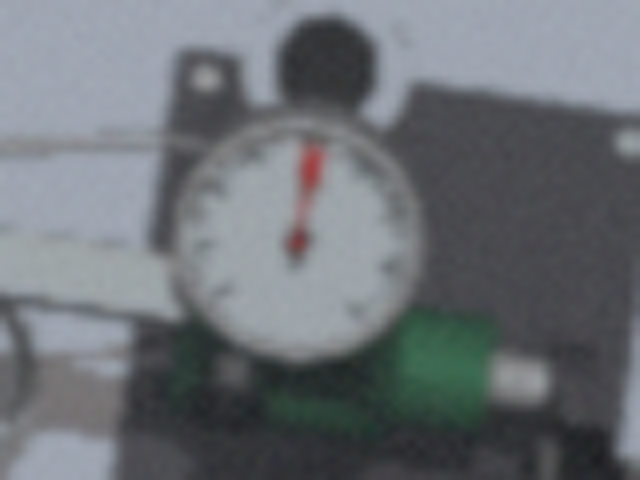

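The needle is now hidden under the red pointer, with nothing dark on either side of it at (312,165). Lever angle from the arm pose gives 2.385 against about 2.39. I'll hold for step 2, then hand in.

```bash
python3 - <<'E'
from h import *
r.hold(1.5); s=r.read_state(); print(s["time_s"],s["grip_force"],s["eef_pos"]); print(r.finish_job())
E
```

```text
27.9333 79.40976619720459 [ 0.5067 -0.1252  0.3038]
the job is handed in; nothing more can be done
None
```

I handed the job in at 27.9 s: the pan stands let go under the nozzle, and the gripper still holds the lever with the needle on the red set pointer; no verdict was returned.

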